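# Build the tool stand and park the solder sucker

### The arm

A 6-joint arm with a two-finger parallel gripper is mounted at the origin on the work surface. World frame = base frame: x ahead of the robot, y to its left, z up, the work surface at z = 0. Lengths are in m, angles in degrees, forces in N, time in s.
With the tool pointing down it reaches from about 0.35 to 0.875 m from the base axis. Payload 4.2 kg.
Tool frame: the origin (TCP) lies midway between the tips of the shut fingers; the grasp point (between the pads) lies 19 mm behind it; z points along the fingers, y is the line along which they close (so a half turn about z gives the same grasp; the last joint's range is limited). The gripper opens to 87 mm and grips with 3 to 60 N. Pads are 19 mm wide; open, the fingers measure 117 mm over their backs; the gripper's body (75 mm by 190 mm) begins 51 mm behind the grasp point.
Start: joints at [82.139, 22.042, 0.453, 0, -68.411, -14.817], TCP at [0.241, 0.577, 0.193] pointing down, gripper open.
Joint ranges: [-179.83, 179.83], [-69.29, 118.12], [-61.27, 80.66], [-181.25, 117.63], [-171.15, -9.14], [-177.46, 177.46]. Speed limits (degrees/s): [159.86, 159.86, 180, 180, 180, 180].

### API

Orientations are given as a 3x3 rotation matrix whose columns are the frame's x, y, z axes.
In Python, from station import * gives the robot as it stands.
- The arm moves only by the tool move_arm, never from a script. Its argument "targets" is text: rows parted by semicolons, each of 4 numbers parted by spaces: the shift along the world's x, y, z in units of 25 mm (1.0 is 25 mm), then the turn about the world's z in units of 5 degrees (1.0 is 5 degrees). In form: tx ty tz spin; .... A call has 1 to 10 rows; each row shifts and turns the commanded pose from where the row before left it; what a row does not reach is not made up. A row lasts 1/12 s, in which the tool goes at most 41.7 mm and 7.16 degrees, less where a joint would pass 70% of its speed; a pose out of reach is approached as far as the arm can. A call is refused whole if a number of a shift passes 1 or a number of a turn 1, either way. A call with a gripper value outside its range is refused whole. "gripper" is the finger opening in mm, from 0 to 87, set as the call begins (left out, the last holds). The fingers move at their own pace and stop on an object; the grip force is fixed at half the most. Time passes only in rows, so rows that do not move let the fingers close. It gives the time, the measured TCP pose, the force, the opening and the grip force at its end, in the units of the state.
- sense(): the state, without advancing time (a new reading comes with each control period).
- capture(name): name is "scene" or "side" or "wrist"; returns a dict with "image" (400x640x3 uint8, blue, green, red), "fx", "fy", "cx", "cy" (pixels), "world_from_camera" (4x4, takes a point from camera to world coordinates); the wrist camera has in their place "hand_eye" (4x4, takes a point from camera to tool coordinates, whose origin is the TCP and whose axes are the flange's). Camera axes: x right, y up, looking along -z (the intrinsics and any distortion apply to the point x, -y, -z); pixel columns grow to the right and rows downward; lengths in m; the calibration is good to about 2 mm. A picture is of the moment at which its call begins: read the wrist's pose just before it. There is no depth.
- finish_job(): hands the job in; it is judged then, once.
The state is a dict: "time_s": time; "joints": joint angles; "joint_velocities": joint speeds; "effort": joint torques, N m; "tcp_pos": TCP position; "ee_rot": TCP orientation; "wrist_force": force on the tool from outside, world axes, zero at the start; "moment": the same for the moment, N m; "gripper_width": opening from 0.0 (shut) to 1.0 (fully open); "gripper_force": force on a finger pad.
Only numpy, scipy, OpenCV 4.12 (cv2) and the standard library are available. Lean on these libraries where they do the work, as an engineer would, in place of code of your own. Each camera call takes 0.05 s, during which the arm holds its last target. There are 200 camera calls.

### The job

Put the tool stand back together: set the open metal sleeve over the orange spigot, guiding it down in the gripper until it is well over the spigot, and leave it upright and fully home on the black foot. Then take the yellow solder sucker from its sloping rest and lower it, tip first, down inside the sleeve until the tip is at the bottom, and only then let go, so that it stands in the sleeve. Leave the solder spool, the cleaner bottle and the mug where they are.

Things in the scene. Friction and masses are not known exactly. Their poses are not given: they have to be found in the camera images.
- sleeve: Loose aluminium tube with two blue bands, open at both ends, standing upright: 120 mm tall, outer diameter 48 mm, bore 41 mm, about 0.14 kg. Origin: centre of its lower end; z runs along its axis to its upper end. Both ends are alike.
- foot: Fixed black foot of the tool stand: slab 185 x 85 x 12 mm (x -42 to +142 mm) with the upright orange spigot near its robot end and a low grey tray (75 x 70 mm, 28 mm above the bench, brass wool in it) centred 98 mm along x. Origin: on the bench, on the spigot's axis; x points from spigot to tray, z up.
- spigot_base (a point): Point on the spigot's axis at the slab's top face, 12 mm above the bench, where the sleeve's lower end comes to rest. The spigot is solid, 38 mm in diameter and 40 mm tall; its upper 7 mm tapers to a flat top 27 mm across.
- spigot_top (a point): Centre of the spigot's flat top, 52 mm above the bench; with the sleeve fitted this is the bottom of the holder, 80 mm below the sleeve's upper rim.
- rest: Fixed sloping rest: grey plate 130 x 85 x 10 mm (x -30 to +100 mm) with a dark V-trough leaning 35 degrees from vertical, upper end towards its +x. The trough lies under the sucker from 33 to 123 mm along it; above that the sucker stands free. Origin: on the bench, straight below the sucker's tip (tip 24 mm up); x is the way the sucker leans, z up.
- sucker: Loose yellow solder sucker, 200 mm long, about 0.085 kg: white nozzle 9 mm wide at its end, round barrel 22 mm in diameter from 26 to 170 mm, thin rod, red knob 18 mm wide from 188 to 200 mm. Origin: the nozzle's end; z runs along its axis to the knob. Lies in the trough nozzle down; barrel free to grip from above at 130 to 170 mm. Centre of mass about 100 mm.
- sucker_tip (a point): Nozzle end of the solder sucker, on its axis (same as the sucker's origin).
- spool: Bystander: solder spool lying flat, white flanges, 60 mm in diameter, 40 mm tall, loose. Origin: centre of its underside.
- cleaner: Bystander: white cleaner bottle with red cap, 60 mm in diameter, 150 mm tall, loose. Origin: centre of its underside.
- mug: Bystander: white mug, 80 mm in diameter, 90 mm tall, handle at its +y, loose. Origin: centre of its underside.
Not all that is in view belongs to the job. Leave any pink or purple look-alike of the sleeve alone.

How it is judged:
By the outcome, as a careful person would: the job done as asked, in the order asked, and still so for the second after the job is handed in, with the robot touching nothing.
It also fails if it takes over 64 s, if anything falls off the work surface, if the arm or the gripper's body presses on something with over 40 N, if the wrist force passes 120 N, or if a joint passes its speed limit or range.

## Working session

There is one attempt and no reset: what is moved stays moved. The work goes in short steps, Python scripts to look and compute and a tool call to move; the robot and the scene stay as the last step left them, time stands still between calls to the robot, and variables do not carry over. Pictures are saved under pics/ and viewed, at most 10 in all, crops included, and the job is handed in when it is done.

Besides the shell and the picture viewer there is one more tool, called after ">>>" as name(argument=value, ...) on one line, values as JSON. move_arm: Moves the arm, as the interface text tells. Its arguments: {"type":"object","properties":{"targets":{"type":"string"},"gripper":{"type":"number"}},"required":["targets"]}

```bash
mkdir -p pics; cat > h.py <<'E'
from station import *
import numpy as np, cv2
def cap(n,save=None):
    s=sense(); c=capture(n)
    if n=="wrist":
        T=np.eye(4);T[:3,:3]=np.array(s["ee_rot"]);T[:3,3]=s["tcp_pos"]
        c["W"]=T@np.array(c["hand_eye"])
    else: c["W"]=np.array(c["world_from_camera"])
    if save: cv2.imwrite("pics/"+save+".png",c["image"])
    return c
def ray(c,u,v):
    d=np.array([(u-c["cx"])/c["fx"],-(v-c["cy"])/c["fy"],-1.]); d=c["W"][:3,:3]@d
    return c["W"][:3,3],d/np.linalg.norm(d)
def onz(c,u,v,z):
    o,d=ray(c,u,v); return o+d*(z-o[2])/d[2]
def tri(rs):
    A=np.zeros((3,3));b=np.zeros(3)
    for o,d in rs:
        P=np.eye(3)-np.outer(d,d);A+=P;b+=P@o
    p=np.linalg.solve(A,b); return p,[np.linalg.norm((np.eye(3)-np.outer(d,d))@(p-o)) for o,d in rs]
def proj(c,p):
    q=np.linalg.inv(c["W"])@np.r_[p,1]; return np.array([c["cx"]+c["fx"]*q[0]/-q[2],c["cy"]+c["fy"]*q[1]/q[2]])
E
python3 - <<'E'
from h import *
for n in("scene","side","wrist"):
    c=cap(n,n); print(n,{k:v for k,v in c.items() if k not in("image","W")})
    print(c["W"].round(3))
a=[cv2.imread(f"pics/{n}.png") for n in("scene","side")]
E
```

```text
scene {'fx': 473.8949429989868, 'fy': 473.8949429989868, 'cx': 326.94471877472193, 'cy': 193.673299174447, 'world_from_camera': array([[-0.847848  , -0.42100254,  0.32235173,  1.0230965 ],
       [ 0.53021837, -0.67856187,  0.50835251,  0.67219144],
       [ 0.00471789,  0.60192247,  0.7985406 ,  1.15960832],
       [ 0.        ,  0.        ,  0.        ,  1.        ]])}
[[-0.848 -0.421  0.322  1.023]
 [ 0.53  -0.679  0.508  0.672]
 [ 0.005  0.602  0.799  1.16 ]
 [ 0.     0.     0.     1.   ]]
side {'fx': 411.29182943202045, 'fy': 411.29182943202045, 'cx': 316.1407312395411, 'cy': 197.74944263109404, 'world_from_camera': array([[ 0.65962041,  0.51167655, -0.5505343 ,  0.0043206 ],
       [-0.75140419,  0.43227069, -0.49853164, -0.52113642],
       [-0.01710711,  0.74251543,  0.66961047,  0.78180905],
       [ 0.        ,  0.        ,  0.        ,  1.        ]])}
[[ 0.66   0.512 -0.551  0.004]
 [-0.751  0.432 -0.499 -0.521]
 [-0.017  0.743  0.67   0.782]
 [ 0.     0.     0.     1.   ]]
wrist {'fx': 354.63164030178484, 'fy': 354.63164030178484, 'cx': 320.19001470462086, 'cy': 206.09616630179426, 'hand_eye': array([[ 4.08325219e-04,  9.52249689e-01,  3.05320101e-01,
         8.28719316e-02],
       [ 9.99999827e-01, -5.17760356e-04,  2.77453037e-04,
        -4.64187858e-04],
       [ 4.22287212e-04,  3.05319935e-01, -9.52249736e-01,
        -1.92868715e-01],
       [ 0.00000000e+00,  0.00000000e+00,  0.00000000e+00,
         1.00000000e+00]])}
[[-0.385  0.879  0.282  0.317]
 [-0.923 -0.367 -0.116  0.545]
 [ 0.002 -0.305  0.952  0.385]
 [ 0.     0.     0.     1.   ]]
```

View pics/scene.png

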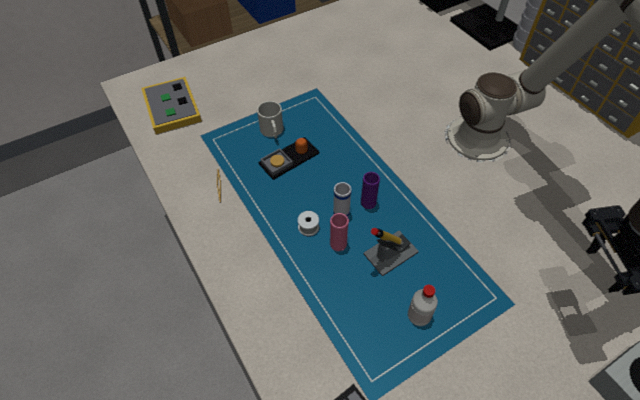

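View pics/side.png

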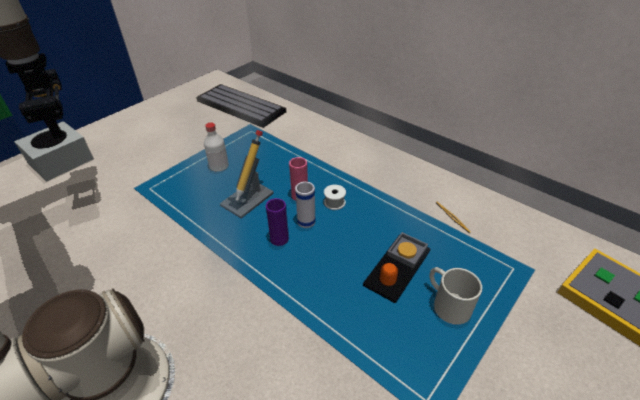

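Scene: sleeve (342,198), spigot (301,146), sucker (388,240), pink (339,232) and purple (371,190) look-alikes. Side: sleeve (305,203), spigot (388,273), sucker (247,170). I'll zoom in on both views.

```bash
python3 - <<'E'
import cv2,numpy as np
a=cv2.imread("pics/scene.png")[100:280,250:430]; b=cv2.imread("pics/side.png")[120:310,220:440]
a=cv2.resize(a,(400,400),interpolation=cv2.INTER_CUBIC)
b=cv2.resize(b,(400,345),interpolation=cv2.INTER_CUBIC); b=cv2.copyMakeBorder(b,0,55,0,0,0)
cv2.imwrite("pics/z.png",np.hstack([a,b]))
from h import *
for n in("scene","side"):
    im=cv2.imread(f"pics/{n}.png"); h=cv2.cvtColor(im,cv2.COLOR_BGR2HSV)
    for nm,lo,hi in(("orange",(3,150,60),(16,255,255)),("yellow",(17,130,60),(35,255,255)),("red",(0,170,60),(3,255,255)),("red2",(174,170,60),(180,255,255)),("darkblue",(112,90,30),(125,255,255)),("grey",(0,0,90),(180,60,255))):
        m=cv2.inRange(h,lo,hi); k,l,st,ce=cv2.connectedComponentsWithStats(m)
        for i in range(1,k):
            if st[i,4]>=25 and 200<ce[i][0]<470 and 90<ce[i][1]<330: print(n,nm,st[i],ce[i].round(1))
E
```

```text
scene orange [295 138  12  15 150] [301.  145.1]
scene yellow [271 155  13  12 128] [276.7 160.4]
scene yellow [381 231  20  13 120] [390.6 237.5]
scene red [372 229   7   6  29] [374.8 231.2]
scene red [424 285  11  12  96] [428.5 290.6]
scene grey [     0      0    640    400 157365] [266.1 214.4]
scene grey [271 120   6  12  41] [273.5 125.3]
scene grey [264 158  13  13  55] [269.5 164.6]
scene grey [334 182  17  15  94] [342.1 189.3]
scene grey [251 198  12  16  26] [256.5 205.7]
scene grey [298 211  21  24 310] [307.5 220.5]
scene grey [394 231   8   6  25] [397.4 233.3]
scene grey [365 244  13  15  83] [371.3 251.6]
scene grey [381 244  37  30 192] [402.  257.5]
scene grey [289 256  14  19  31] [295.5 265.2]
scene grey [302 276  62  92 159] [332.9 322.2]
scene grey [411 289  27  24 361] [423.9 302. ]
side orange [380 263  18  23 332] [388.7 273.7]
side yellow [238 143  20  47 318] [247.6 165.9]
side yellow [438 203  15  15  36] [444.9 209.9]
side yellow [455 220  15  12  33] [462.  225.2]
side yellow [398 242  18  16 225] [406.6 249.5]
side darkblue [296 193   9   7  27] [299.9 196.4]
side grey [     0      0    640    400 161795] [344.6 184.9]
side grey [295 181  20  15 217] [304.  188.1]
side grey [221 185  51  31 377] [247.3 202.1]
side grey [324 185  22  15 252] [334.5 192. ]
side grey [230 188  13  13  73] [236.7 194.4]
side grey [298 197  17  26 324] [306.4 210. ]
side grey [328 199  17  11  43] [338.3 205.9]
side grey [198 226  46  35  62] [220.7 243.1]
side grey [392 238  18  18  74] [398.8 245.5]
side grey [403 243  24  20 132] [416.5 253.1]
side grey [ 431  267   51   57 1166] [458.3 293.4]
side grey [431 275   7  13  36] [433.8 281.6]
```

View pics/z.png

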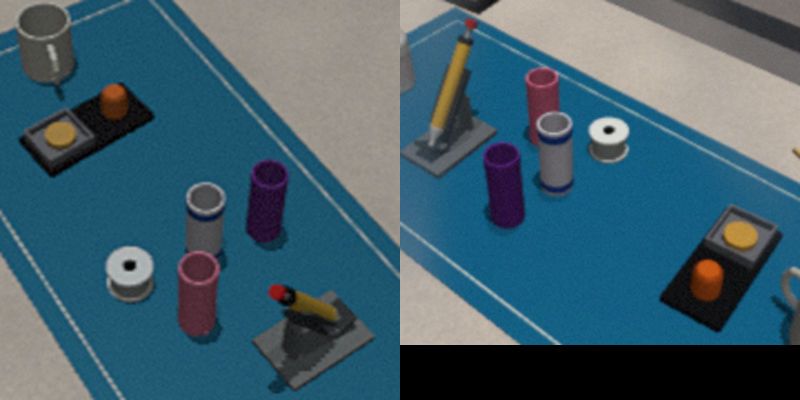

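```bash
python3 - <<'E'
from h import *
S,D=cap("scene"),cap("side")
P=dict(sleeve=((342.7,189.5),(305.2,187.1)),purple=((371.1,178.3),(276.6,204.2)),pink=((339.6,219.7),(298.1,162.9)),spigtop=((300.9,140.5),(388.9,267.4)),wool=((276.7,160.4),(406.6,249.5)),knob=((374.8,231.2),(259,133.2)),cap=((428.5,287),(210.5,126)),spool=((308.4,220),(334.5,190)))
for k,(a,b) in P.items():
    p,r=tri([ray(S,*a),ray(D,*b)]); print(k,p.round(4),np.round(r,4))
print(np.array(sense()["ee_rot"]).round(3))
E
```

```text
sleeve [0.5596 0.0196 0.1195] [0.0016 0.0016]
purple [0.4699 0.029  0.1199] [0.0013 0.0013]
pink [0.6211 0.1001 0.1196] [0.0008 0.0008]
spigtop [ 0.5343 -0.255   0.0539] [0.0007 0.0007]
wool [ 0.6293 -0.2459  0.0237] [0.0009 0.0009]
knob [0.5906 0.2087 0.1828] [0.0003 0.0003]
cap [0.5591 0.3842 0.1497] [0.0004 0.0004]
spool [0.6671 0.012  0.043 ] [0.001 0.001]
[[ 0.923 -0.386 -0.   ]
 [-0.386 -0.923 -0.001]
 [ 0.     0.001 -1.   ]]
```

Zoom: rims and spigot are clear; the triangulated heights match the text (sleeve rim 119.5 vs 120 mm, spigot 54 vs 52, knob 183). Moving above the sleeve now, with the finger line at about 113° to clear the neighbours.

>>> move_arm(targets="0.2 -0.5 0.6 0.4; 0.55 -0.97 0.1 0.4; 0.55 -0.97 0.1 0.4; 0.55 -0.97 0.1 0.4; 0.55 -0.97 0.1 0.4; 0.55 -0.97 0.1 0.4; 0.55 -0.97 0.1 0.4; 0.55 -0.97 0.1 0.4; 0.55 -0.97 0.1 0.4; 0.55 -0.97 0.1 0.4", gripper=87)

```text
time_s: 1.08
tcp_pos: [0.37, 0.3446, 0.2303]
ee_rot: [[0.999, -0.045, -0.0], [-0.045, -0.999, 0.0], [-0.0, -0.0, -1.0]]
wrist_force: [-0.2, 0.1, -1.1]
gripper_width: 1.003
gripper_force: 0.0
```

>>> move_arm(targets="0.55 -0.97 0.1 0.4; 0.55 -0.97 0.1 0.4; 0.55 -0.97 0.1 0.4; 0.55 -0.97 0.1 0.4; 0.55 -0.97 0.1 0.4; 0.55 -0.97 0.1 0.4; 0.55 -0.97 0.1 0.4; 0.55 -0.97 0.1 0.4; 0.55 -0.97 0.1 0.4; 0.55 -0.97 0.1 0.4")

```text
time_s: 1.92
tcp_pos: [0.5075, 0.1021, 0.2553]
ee_rot: [[0.954, 0.299, 0.0], [0.299, -0.954, 0.0], [0.0, -0.0, -1.0]]
wrist_force: [0.4, 0.3, -0.2]
gripper_width: 1.001
gripper_force: 0.0
```

>>> move_arm(targets="0.6 -0.97 0 0.4; 0.6 -0.97 0 0.4; 0.6 -0.9 0 0.4; 0 0 0 0; 0 0 0 0")

```text
time_s: 2.33
tcp_pos: [0.5523, 0.0313, 0.2545]
ee_rot: [[0.919, 0.393, -0.001], [0.393, -0.919, -0.0], [-0.001, -0.0, -1.0]]
wrist_force: [-0.0, 0.4, 0.6]
gripper_width: 1.001
gripper_force: 0.0
```

```bash
python3 - <<'E'
from h import *
s=sense();print(s["time_s"],np.round(s["tcp_pos"],4),np.round(s["ee_rot"],3),np.round(s["joints"],1))
c=cap("wrist","w1")
for n,p in dict(sl=(.5596,.0196,.1195),sp=(.5343,-.255,.054),pink=(.6211,.1001,.12)).items(): print(n,proj(c,p))
E
```

```text
2.3333 [0.5523 0.0313 0.2545] [[ 0.919  0.393 -0.001]
 [ 0.393 -0.919 -0.   ]
 [-0.001 -0.    -1.   ]] [ 20.   12.9  -3.7  -0.  -73.5  93.1]
sl [336.20200863 182.53145169]
sp [528.24657737 272.83226488]
pink [280.59099962  84.41935863]
```

View pics/w1.png

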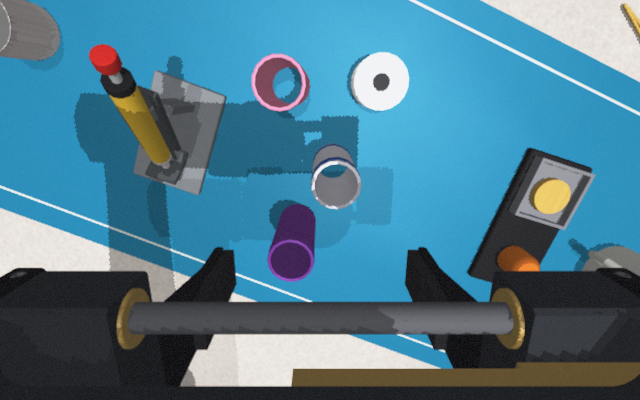

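Wrist view: sleeve rim centre at (336,185) vs predicted (336,182.5); purple (291,260), pink (280,82), sucker from knob (104,58) to the trough end (168,160), spigot (518,258). Refining.

```bash
python3 - <<'E'
from h import *
c=cap("wrist");S,D=cap("scene"),cap("side")
print(onz(c,336,185,.12), tri([ray(c,336,185),ray(S,342.7,189.5),ray(D,305.2,187.1)]))
print("knob",tri([ray(c,104,57),ray(S,374.8,231.2),ray(D,259,133.2)]))
print("purple",onz(c,291,260,.12),"wool",onz(c,550,196,.025))
# yellow barrel axis in each view -> plane; intersect
pl=[]
for k,(cc,box) in dict(w=(c,(80,40,220,190)),s=(S,(370,225,415,260)),d=(D,(230,135,270,200))).items():
    h=cv2.cvtColor(cc["image"],cv2.COLOR_BGR2HSV);m=cv2.inRange(h,(15,110,50),(35,255,255))
    q=np.zeros_like(m);q[box[1]:box[3],box[0]:box[2]]=m[box[1]:box[3],box[0]:box[2]]
    pts=np.argwhere(q)[:,::-1].astype(np.float32)
    vx,vy,x,y=cv2.fitLine(pts,cv2.DIST_L2,0,.01,.01).ravel()
    o,d1=ray(cc,x-20*vx,y-20*vy);_,d2=ray(cc,x+20*vx,y+20*vy)
    n=np.cross(d1,d2);n/=np.linalg.norm(n);pl.append((n,o));print(k,len(pts),(x,y),(vx,vy))
for i,j in((0,1),(0,2),(1,2)):
    d=np.cross(pl[i][0],pl[j][0]);d/=np.linalg.norm(d);d*=np.sign(d[2])
    N=np.array([pl[i][0],pl[j][0],[0,0,1]])
    P=lambda z:np.linalg.solve(N,[pl[i][0]@pl[i][1],pl[j][0]@pl[j][1],z])
    print("dir",d.round(3),"tilt",np.degrees(np.arccos(d[2])),"yaw",np.degrees(np.arctan2(d[1],d[0])),P(.024).round(4),P(.1526).round(4))
E
```

```text
[0.55707796 0.01965014 0.12      ] (array([0.55862602, 0.01946192, 0.11988486]), [np.float64(0.0015522140980813622), np.float64(0.0013443083811108657), np.float64(0.002240424052045585)])
knob (array([0.59104383, 0.21015926, 0.18375536]), [np.float64(0.002089571608621361), np.float64(0.0006855737492400052), np.float64(0.001818956024182154)])
purple [0.46694204 0.0296971  0.12      ] wool [ 0.62831005 -0.2431777   0.025     ]
w 1810 (np.float32(143.73149), np.float32(124.72707)) (np.float32(0.5096705), np.float32(0.8603697))
s 126 (np.float32(390.51587), np.float32(237.61111)) (np.float32(0.94156355), np.float32(0.33683535))
d 332 (np.float32(247.67169), np.float32(166.18373)) (np.float32(0.31178766), np.float32(-0.9501518))
dir [0.582 0.061 0.811] tilt 35.788065257761644 yaw 5.9454132152168295 [0.4764 0.2011 0.024 ] [0.5686 0.2107 0.1526]
dir [ 0.541 -0.005  0.841] tilt 32.768279834152494 yaw -0.5234308569051914 [0.4788 0.2037 0.024 ] [0.5615 0.203  0.1526]
dir [0.588 0.047 0.807] tilt 36.16675305103868 yaw 4.535555533419395 [0.476  0.2016 0.024 ] [0.5697 0.2091 0.1526]
```

>>> move_arm(targets="0.23 -0.47 0 0; 0 0 -0.9 0; 0 0 -0.9 0; 0 0 -0.9 0; 0 0 -0.9 0; 0 0 -0.9 0; 0 0 -0.9 0; 0 0 -0.9 0; 0 0 -0.9 0; 0 0 0 0")

```text
time_s: 3.37
tcp_pos: [0.5545, 0.0201, 0.0709]
ee_rot: [[0.918, 0.396, -0.009], [0.396, -0.918, -0.002], [-0.009, -0.002, -1.0]]
wrist_force: [-1.0, -0.1, 0.4]
gripper_width: 1.002
gripper_force: 0.0
```

>>> move_arm(targets="0 0 0 0; 0 0 0 0; 0 0 0 0; 0 0 0 0; 0 0 0 0; 0 0 0 0; 0 0 0 0; 0 0 0 0", gripper=35)

```text
time_s: 4.03
tcp_pos: [0.5584, 0.0205, 0.0757]
ee_rot: [[0.918, 0.396, 0.001], [0.396, -0.918, -0.0], [0.001, 0.001, -1.0]]
wrist_force: [0.6, -1.1, 2.2]
gripper_width: 0.546
gripper_force: 30.0
```

>>> move_arm(targets="0 0 0.3 0; 0 0 0.7 0; 0 0 0.9 0; 0 0 0.9 0; 0 -0.5 0.9 0; -0.3 -0.9 0.1 0; -0.3 -0.9 0 0; -0.4 -0.9 0 0; -0.4 -0.9 0 0; -0.4 -0.9 0 0")

```text
time_s: 4.87
tcp_pos: [0.5118, -0.1051, 0.1701]
ee_rot: [[0.918, 0.396, -0.001], [0.396, -0.918, 0.001], [-0.001, -0.001, -1.0]]
wrist_force: [-0.1, 0.1, -0.8]
gripper_width: 0.543
gripper_force: 30.0
```

>>> move_arm(targets="-0.4 -0.9 0 0; -0.4 -0.9 0 0; -0.4 -0.9 0 0; -0.3 -0.9 0 0; -0.2 -0.9 0 0; 0 -0.8 0 0; 0 -0.5 0 0; 0 0 0 0; 0 0 0 0; 0 0 0 0")

```text
time_s: 5.7
tcp_pos: [0.4703, -0.2487, 0.1699]
ee_rot: [[0.918, 0.396, -0.001], [0.396, -0.918, 0.001], [-0.0, -0.001, -1.0]]
wrist_force: [-0.1, -1.1, -1.3]
gripper_width: 0.547
gripper_force: 30.0
```

```bash
python3 - <<'E'
from h import *
s=sense();print(np.round(s["tcp_pos"],4),s["gripper_width"])
c=cap("wrist","w2");S,D=cap("scene","s2"),cap("side","d2")
w=c["image"];b=cv2.resize(D["image"][160:340,340:500],(444,500),interpolation=cv2.INTER_CUBIC)[:400,:]
cv2.imwrite("pics/c2.png",np.hstack([w,b])[:, :1084][:, ::1] if 0 else cv2.resize(np.hstack([w,b]),(800,295)))
cv2.imwrite("pics/b2.png",b)
print("pred",proj(c,(.5343,-.255,.052)))
for n,cc in (("w",c),("s",S),("d",D)):
    h=cv2.cvtColor(cc["image"],cv2.COLOR_BGR2HSV);m=cv2.inRange(h,(3,150,60),(16,255,255))
    k,l,st,ce=cv2.connectedComponentsWithStats(m)
    for i in range(1,k):
        if st[i,4]>80: print(n,st[i],ce[i].round(1))
E
```

```text
[ 0.4703 -0.2487  0.1699] 0.5467439832504447
pred [358.42763868 126.08875819]
w [ 335  103   45   45 1541] [356.9 124.9]
s [295 138  12  15 147] [301.  145.3]
d [381 262  17  24 290] [389.7 274.1]
```

View pics/c2.png

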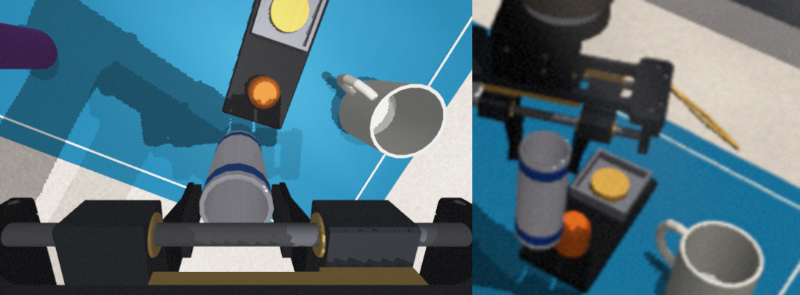

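```bash
python3 - <<'E'
from h import *
s=sense();c=cap("wrist");im=c["image"];p=np.array(s["tcp_pos"])
print("rim pred",proj(c,np.r_[p[:2],.2142]),"lower end pred",proj(c,np.r_[p[:2],.0942]))
m=onz(c,408/.738,120/.738,.09);print("mug",m)
h=cv2.cvtColor(im,cv2.COLOR_BGR2HSV);b=cv2.inRange(h,(3,150,60),(16,255,255));v=h[...,2][b>0];print(np.percentile(v,[10,30,50,70,90]))
for t in (np.percentile(v,[40,50,60])):
    q=((b>0)&(h[...,2]>=t)).astype(np.uint8);q=cv2.morphologyEx(q,cv2.MORPH_OPEN,np.ones((3,3)))
    k,l,st,ce=cv2.connectedComponentsWithStats(q);i=1+st[1:,4].argmax();print(t,st[i],ce[i],onz(c,*ce[i],.052))
print("blob ctr @.045",onz(c,356.9,124.9,.045))
z=cv2.resize(np.hstack([im[90:165,320:395],im[225:300,285:360]]),(800,400),interpolation=cv2.INTER_CUBIC);cv2.imwrite("pics/z2.png",z)
E
```

```text
rim pred [323.16619676 278.79006197] lower end pred [322.11428293 203.21020089]
mug [ 0.57105328 -0.40036509  0.09      ]
[115. 151. 181. 241. 242.]
170.60000000000002 [342 108  35  34 914] [359.09299781 124.53282276] [ 0.5360331  -0.25476341  0.052     ]
181.0 [343 109  33  33 760] [359.07236842 123.82105263] [ 0.53656564 -0.25449171  0.052     ]
229.0 [344 112  31  28 597] [358.89279732 124.94974874] [ 0.53564845 -0.25475561  0.052     ]
blob ctr @.045 [ 0.53474052 -0.25404892  0.045     ]
```

View pics/z2.png

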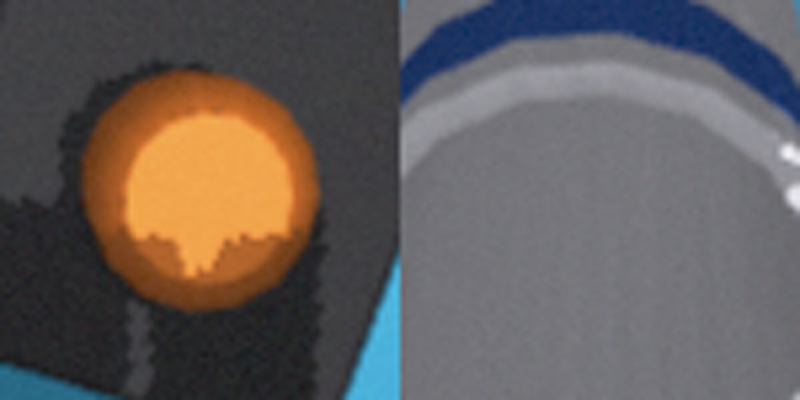

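Spigot's flat top centre at about (359.1,126.6); sleeve's far outer rim edge at about (322.5,232). Checking the sleeve's offset in the grip.

```bash
python3 - <<'E'
from h import *
s=sense();c=cap("wrist");p=np.array(s["tcp_pos"]);R=np.array(s["ee_rot"])
print("spig",onz(c,359.1,126.6,.052))
for dx in(-.004,-.002,0,.002,.004): print(dx,proj(c,np.r_[(p+R[:,0]*(.024+dx))[:2],.2142]),proj(c,np.r_[(p+R[:,0]*(.0205+dx))[:2],.2142]))
print(p,np.round(R,4))
E
```

```text
spig [ 0.53450699 -0.25561752  0.052     ]
-0.004 [323.30660508 239.56747352] [323.28300796 246.6326208 ]
-0.002 [323.32022988 235.48811424] [323.2964539  242.60680859]
0 [323.33395847 231.37767559] [323.31000162 238.55052809]
0.002 [323.34779206 227.23580105] [323.32365225 234.4634321 ]
0.004 [323.36173185 223.0621286 ] [323.33740698 230.34516812]
[ 0.47061902 -0.24854454  0.17022806] [[ 9.178e-01  3.970e-01  1.000e-04]
 [ 3.970e-01 -9.178e-01  1.000e-04]
 [ 1.000e-04 -1.000e-04 -1.000e+00]]
```

>>> move_arm(targets="0.86 -0.09 0 0; 0.86 -0.09 0 0; 0.86 -0.08 0 0; 0 0 0 0; 0 0 -0.7 0; 0 0 -0.7 0; 0 0 -0.3 0; 0 0 0 0; 0 0 0 0")

```text
time_s: 6.7
tcp_pos: [0.5349, -0.2558, 0.1278]
ee_rot: [[0.918, 0.396, -0.0], [0.396, -0.918, -0.0], [-0.001, 0.0, -1.0]]
wrist_force: [-0.3, -0.1, -1.2]
gripper_width: 0.543
gripper_force: 30.0
```

>>> move_arm(targets="0 0 -0.1 0; 0 0 -0.1 0; 0 0 -0.1 0; 0 0 -0.1 0; 0 0 0 0")

```text
time_s: 7.12
tcp_pos: [0.5347, -0.2557, 0.1173]
ee_rot: [[0.918, 0.396, -0.0], [0.396, -0.918, 0.0], [-0.0, -0.001, -1.0]]
wrist_force: [0.1, 0.3, -2.9]
gripper_width: 0.545
gripper_force: 30.0
```

>>> move_arm(targets="0 0 -0.15 0; 0 0 -0.15 0; 0 0 -0.15 0; 0 0 -0.15 0; 0 0 -0.15 0; 0 0 -0.15 0; 0 0 0 0")

```text
time_s: 7.7
tcp_pos: [0.5343, -0.2557, 0.094]
ee_rot: [[0.918, 0.396, -0.002], [0.396, -0.918, 0.0], [-0.001, -0.001, -1.0]]
wrist_force: [0.2, 0.4, -1.9]
gripper_width: 0.548
gripper_force: 30.0
```

>>> move_arm(targets="0 0 -0.1 0; 0 0 -0.08 0; 0 0 -0.04 0; 0 0 -0.04 0; 0 0 0 0")

```text
time_s: 8.12
tcp_pos: [0.5349, -0.2558, 0.0885]
ee_rot: [[0.918, 0.396, -0.0], [0.396, -0.918, 0.0], [-0.0, -0.0, -1.0]]
wrist_force: [0.5, 1.4, -1.9]
gripper_width: 0.544
gripper_force: 30.0
```

>>> move_arm(targets="0 0 -0.06 0; 0 0 -0.06 0; 0 0 0 0")

```text
time_s: 8.37
tcp_pos: [0.5361, -0.2559, 0.0876]
ee_rot: [[0.918, 0.396, 0.003], [0.396, -0.918, -0.001], [0.002, 0.002, -1.0]]
wrist_force: [-2.0, 2.9, 7.0]
gripper_width: 0.546
gripper_force: 29.9
```

Contact at 0.0876, as expected: home. Release and withdraw up.

>>> move_arm(targets="0 0 0.04 0; 0 0 0 0; 0 0 0 0; 0 0 0 0; 0 0 0 0", gripper=66)

```text
time_s: 8.78
tcp_pos: [0.5348, -0.256, 0.0865]
ee_rot: [[0.918, 0.396, -0.0], [0.396, -0.918, -0.0], [-0.0, 0.0, -1.0]]
wrist_force: [-0.1, -1.5, 0.2]
gripper_width: 0.742
gripper_force: 0.0
```

>>> move_arm(targets="0 0 0.4 0; 0 0 0.9 0; 0 0 1 0; 0 0 1 0; 0 0 1 0; -0.4 0 0.9 0; -0.8 0 0.5 0; -0.8 0 0 0; 0 0 0 0; 0 0 0 0")

```text
time_s: 9.62
tcp_pos: [0.4845, -0.256, 0.2305]
ee_rot: [[0.918, 0.396, 0.002], [0.396, -0.918, -0.001], [0.002, 0.001, -1.0]]
wrist_force: [1.0, -0.1, 0.4]
gripper_width: 0.762
gripper_force: 0.0
```

```bash
python3 - <<'E'
from h import *
c=cap("wrist");S,D=cap("scene"),cap("side")
a=c["image"][:260,200:500]
b=cv2.resize(D["image"][190:320,350:460],None,fx=2,fy=2,interpolation=cv2.INTER_CUBIC)
cc=cv2.resize(S["image"][100:190,250:350],None,fx=2.4,fy=2.4,interpolation=cv2.INTER_CUBIC)
o=np.zeros((260,800,3),np.uint8);o[:,:300]=a;o[:,300:520]=b;o[:216,540:780]=cc
cv2.imwrite("pics/c3.png",o);print(sense()["tcp_pos"],proj(c,(.5345,-.2555,.132)),proj(S,(.5345,-.2555,.132)),proj(D,(.5345,-.2555,.132)))
E
```

```text
[ 0.48539543 -0.25586322  0.2290222 ] [345.65235753 141.10884387] [299.98507746 122.84936594] [393.30113618 243.87633604]
```

View pics/c3.png

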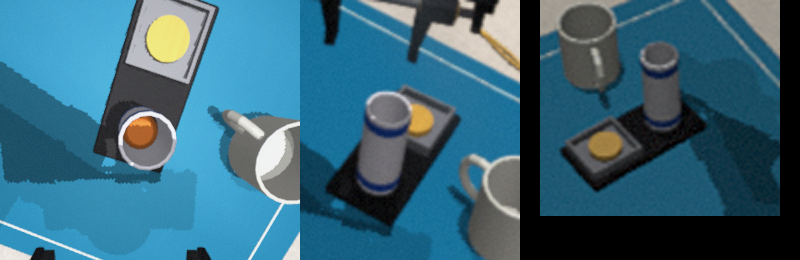

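Sleeve stands upright over the spigot: wrist rim centre (348,140), spigot seen inside at (340,130), and the lower edge is flush on the slab in both fixed views. Next, the sucker.

>>> move_arm(targets="0 0.4 0.2 -0.2; 0 0.9 0.2 -0.2; 0 0.95 0.2 -0.2; 0 0.95 0.2 -0.2; 0 0.95 0.2 -0.2; 0 0.95 0.2 -0.2; 0 0.95 0 -0.2; 0 0.95 0 -0.2; 0 0.95 0 -0.2; 0 0.95 0 -0.2", gripper=60)

```text
time_s: 10.6
tcp_pos: [0.4853, -0.0319, 0.2587]
ee_rot: [[0.973, 0.23, -0.001], [0.23, -0.973, -0.0], [-0.001, 0.0, -1.0]]
wrist_force: [0.0, 0.1, -0.7]
gripper_width: 0.686
gripper_force: 0.0
```

>>> move_arm(targets="0 0.95 0 -0.2; 0 0.95 0 -0.2; 0 0.95 0 -0.2; 0 0.95 0 -0.2; 0 0.95 0 -0.2; 0 0.95 0 -0.2; 0 0.95 0 -0.2; 0 0.95 0 -0.2; 0 0.95 0 -0.2; 0 0.8 0 0")

```text
time_s: 11.43
tcp_pos: [0.4852, 0.2025, 0.2585]
ee_rot: [[0.997, 0.076, -0.001], [0.076, -0.997, -0.001], [-0.001, 0.001, -1.0]]
wrist_force: [-0.2, 0.4, -0.0]
gripper_width: 0.686
gripper_force: 0.0
```

>>> move_arm(targets="0 0 0 0; 0 0 0 0; 0 0 0 0")

```text
time_s: 11.68
tcp_pos: [0.485, 0.2003, 0.2586]
ee_rot: [[0.997, 0.076, -0.001], [0.076, -0.997, -0.001], [-0.001, 0.001, -1.0]]
wrist_force: [0.6, 0.1, -0.4]
gripper_width: 0.689
gripper_force: 0.0
```

```bash
cat > suck.py <<'E'
from h import *
s=sense();print(s["time_s"],np.round(s["tcp_pos"],4),np.round(s["ee_rot"],3)[:,1])
c=cap("wrist","w4");S,D=cap("scene"),cap("side")
h=cv2.cvtColor(c["image"],cv2.COLOR_BGR2HSV);m=cv2.inRange(h,(15,110,50),(35,255,255))
k,l,st,ce=cv2.connectedComponentsWithStats(m);i=1+st[1:,4].argmax();print(st[i],ce[i])
pts=np.argwhere(l==i)[:,::-1].astype(np.float32)
vx,vy,x,y=cv2.fitLine(pts,cv2.DIST_L2,0,.01,.01).ravel();print("line",x,y,vx,vy)
r=cv2.inRange(h,(0,170,60),(4,255,255))|cv2.inRange(h,(174,170,60),(180,255,255))
k,l,st,ce=cv2.connectedComponentsWithStats(r)
for i in range(1,k):
    if st[i,4]>100: print("red",st[i],ce[i])
E
python3 suck.py
```

```text
11.6833 [0.485  0.2003 0.2586] [ 0.076 -0.997  0.001]
[ 230  362  379   25 7126] [428.98147628 375.75512209]
line 428.98148 375.75513 0.99994606 -0.010387368
red [307  44  25  30 591] [318.89509306  58.39424704]
red [  76   66   42   35 1177] [96.01869159 83.36363636]
```

View pics/w4.png

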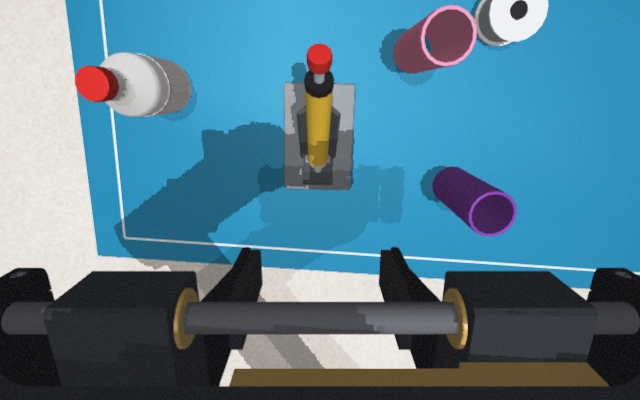

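Wrist view: sucker vertical in the image, knob (319,58), barrel from (319,95) to (318,165), parallel to the tool's x.

```bash
python3 - <<'E'
from h import *
c=cap("wrist");S,D=cap("scene"),cap("side")
h=cv2.cvtColor(c["image"],cv2.COLOR_BGR2HSV);m=cv2.inRange(h,(15,110,50),(35,255,255));m[200:]=0
pts=np.argwhere(m)[:,::-1].astype(np.float32);vx,vy,x,y=cv2.fitLine(pts,cv2.DIST_L2,0,.01,.01).ravel();print(len(pts),pts[:,1].min(),pts[:,1].max(),x,y,vx,vy)
f=lambda v:(x+(v-y)*vx/vy,v)
K,r=tri([ray(c,318.9,58.4),ray(S,374.8,231.2),ray(D,259,133.2)]);print("knob",K,r,"wrist@.183",onz(c,318.9,58.4,.183))
# s along axis: yellow top edge (front surface) & bottom
n=np.cross(ray(c,*f(60))[1],ray(c,*f(170))[1]);n/=np.linalg.norm(n);o=c["W"][:3,3]
# yaw: direction d=(sin35 cos a, sin35 sin a, cos35) with n.d=0
from scipy.optimize import brentq
g=lambda a:n@[np.sin(.6109)*np.cos(a),np.sin(.6109)*np.sin(a),np.cos(.6109)]
a=brentq(g,-.5,.6);d=np.array([np.sin(.6109)*np.cos(a),np.sin(.6109)*np.sin(a),np.cos(.6109)])
print("yaw",np.degrees(a),"n.(K-o)",n@(K-o))
for s in(0,150,157): print(s,K-(194-s)*.001*d-n*(n@(K-o)))
E
```

```text
1584 91.0 166.0 317.30807 127.448235 0.007206572 -0.999974
knob [0.59070623 0.20914078 0.18275125] [np.float64(0.0005372615428578288), np.float64(0.00033036018598219175), np.float64(0.0005459381503121983)] wrist@.183 [0.59060966 0.20967015 0.183     ]
yaw 3.096335326319886 n.(K-o) -0.0013053778762694504
0 [0.47950462 0.20443262 0.02384958]
150 [0.56541974 0.20908011 0.1467194 ]
157 [0.56942912 0.20929699 0.15245332]
```

>>> move_arm(targets="0.85 0.1 0 -0.25; 0.85 0.1 0 0; 0.85 0.1 0 0; 0.83 0.03 0 0; 0 0 -0.5 0; 0 0 -0.9 0; 0 0 -0.9 0; 0 0 -0.9 0; 0 0 -0.9 0; 0 0 -0.5 0")

```text
time_s: 12.82
tcp_pos: [0.5681, 0.2076, 0.1413]
ee_rot: [[0.999, 0.053, -0.004], [0.053, -0.999, -0.002], [-0.004, 0.002, -1.0]]
wrist_force: [-0.4, 0.0, 0.0]
gripper_width: 0.685
gripper_force: 0.0
```

>>> move_arm(targets="0 0 -0.4 0; 0 0 0 0; 0 0 0 0; 0 0 0 0")

```text
time_s: 13.15
tcp_pos: [0.5703, 0.209, 0.1355]
ee_rot: [[0.999, 0.054, 0.002], [0.054, -0.999, 0.001], [0.002, -0.001, -1.0]]
wrist_force: [0.1, -0.6, -0.0]
gripper_width: 0.691
gripper_force: 0.0
```

>>> move_arm(targets="0 0 0 0; 0 0 0 0; 0 0 0 0; 0 0 0 0; 0 0 0 0; 0 0 0 0; 0 0 0 0; 0 0 0 0", gripper=12)

```text
time_s: 13.82
tcp_pos: [0.5692, 0.2084, 0.1341]
ee_rot: [[0.999, 0.054, -0.001], [0.054, -0.999, -0.001], [-0.001, 0.001, -1.0]]
wrist_force: [-0.3, -0.4, 0.4]
gripper_width: 0.185
gripper_force: 23.7
```

>>> move_arm(targets="0.05 0 0.1 0; 0.1 0 0.25 0; 0.2 0 0.5 0; 0.2 0 0.7 0; 0 0 0.9 0; 0 0 1 0; 0 0 1 0; 0 0 1 0; 0 0 0 0; 0 0 0 0")

```text
time_s: 14.65
tcp_pos: [0.5842, 0.2092, 0.2729]
ee_rot: [[0.999, 0.054, 0.004], [0.054, -0.999, 0.003], [0.004, -0.003, -1.0]]
wrist_force: [-0.0, -0.6, -1.0]
gripper_width: 0.137
gripper_force: 0.0
```

```bash
cat > axis.py <<'E'
from h import *
def axis(views=("scene","side"),tag=None,boxes=None):
    s=sense();p=np.array(s["tcp_pos"]);pl=[];out=[]
    for n in views:
        c=cap(n,tag and tag+n);h=cv2.cvtColor(c["image"],cv2.COLOR_BGR2HSV);m=cv2.inRange(h,(17,110,50),(35,255,255))
        u=proj(c,p-[0,0,.03]);q=np.zeros_like(m);a,b=int(u[0]),int(u[1]);q[max(b-60,0):b+70,max(a-60,0):a+60]=m[max(b-60,0):b+70,max(a-60,0):a+60]
        k,l,st,ce=cv2.connectedComponentsWithStats(q)
        i=1+st[1:,4].argmax();pts=np.argwhere(l==i)[:,::-1].astype(np.float32)
        vx,vy,x,y=cv2.fitLine(pts,cv2.DIST_L2,0,.01,.01).ravel();out.append((n,u.round(),st[i]))
        o,d1=ray(c,x-20*vx,y-20*vy);_,d2=ray(c,x+20*vx,y+20*vy);N=np.cross(d1,d2);pl.append((N/np.linalg.norm(N),o))
    d=np.cross(pl[0][0],pl[1][0]);d/=np.linalg.norm(d);d*=np.sign(d[2])
    A=np.array([pl[0][0],pl[1][0],[0,0,1]]);g=np.linalg.solve(A,[pl[0][0]@pl[0][1],pl[1][0]@pl[1][1],p[2]+.019])
    print(out);print("t",s["time_s"],"tcp",p.round(4),"axis@grasp-tcp",(g-p).round(4),"dir",d.round(3),"tilt",np.degrees(np.arccos(d[2])).round(1),"yaw",np.degrees(np.arctan2(d[1],d[0])).round(1))
    print("tip if s=157:",(g-.157*d).round(4))
if __name__=="__main__": axis(tag="ax")
E
python3 axis.py; python3 - <<'E'
import cv2,numpy as np
a=cv2.imread("pics/axscene.png")[130:290,300:500];b=cv2.imread("pics/axside.png")[40:200,180:380]
cv2.imwrite("pics/c5.png",cv2.resize(np.hstack([a,b]),(800,320),interpolation=cv2.INTER_CUBIC))
E
```

```text
[('scene', array([379., 216.]), array([380, 232,  22,  12, 143], dtype=int32)), ('side', array([254., 114.]), array([238, 144,  21,  40, 309], dtype=int32))]
t 14.65 tcp [0.5842 0.2092 0.2729] axis@grasp-tcp [0.0982 0.0061 0.019 ] dir [0.619 0.035 0.784] tilt 38.3 yaw 3.2
tip if s=157: [0.5851 0.2098 0.1688]
```

View pics/c5.png

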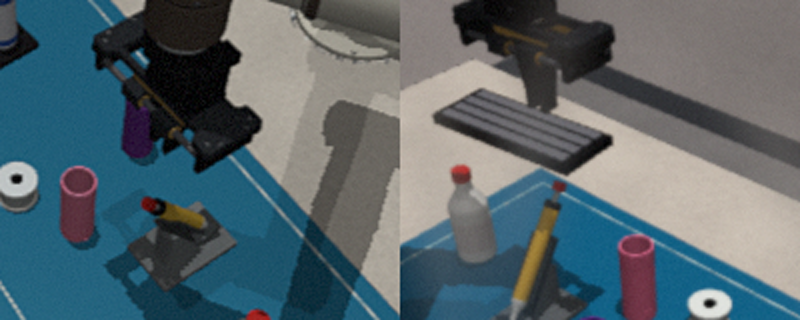

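The grasp failed: the opening ran down to 12 mm, and both views show the sucker still in its trough (side: knob at about (259,133)). I'll open, back off and measure again.

>>> move_arm(targets="-0.8 0 0 0; -0.8 0 0 0; -0.8 0 0 0; -0.8 0 0 0; -0.7 0 0 0; 0 0 0 0; 0 0 0 0; 0 0 0 0", gripper=60)

```text
time_s: 15.42
tcp_pos: [0.4859, 0.2087, 0.2698]
ee_rot: [[0.999, 0.054, -0.001], [0.054, -0.999, -0.001], [-0.001, 0.001, -1.0]]
wrist_force: [1.2, 0.2, -0.4]
gripper_width: 0.644
gripper_force: 0.0
```

```bash
cat > m.py <<'E'
from h import *
s=sense();c=cap("wrist","w6");S,D=cap("scene"),cap("side")
print(s["time_s"],np.round(s["tcp_pos"],4))
cen=[]
for n,cc,box in(("w",c,(200,0,450,200)),("s",S,(355,215,420,260)),("d",D,(230,120,290,200))):
    h=cv2.cvtColor(cc["image"],cv2.COLOR_BGR2HSV);q=np.zeros((400,640),np.uint8);x0,y0,x1,y1=box;q[y0:y1,x0:x1]=255
    r=(cv2.inRange(h,(0,150,60),(5,255,255))|cv2.inRange(h,(172,150,60),(180,255,255)))&q
    k,l,st,ce=cv2.connectedComponentsWithStats(r);i=1+st[1:,4].argmax()
    ym=cv2.inRange(h,(15,110,50),(35,255,255))&q;pts=np.argwhere(ym)[:,::-1]
    print(n,"red",st[i],ce[i].round(1),"yel",pts.min(0),pts.max(0));cen.append(ray(cc,*ce[i]))
    if n=="w": w=[np.ptp(pts[pts[:,1]==v][:,0])+1 for v in range(pts[:,1].min(),pts[:,1].max(),8)];print("widths",w);yt=pts[:,1].min();xm=pts[pts[:,1]==yt+2][:,0].mean();yb=pts[:,1].max();xb=pts[pts[:,1]==yb-3][:,0].mean()
K,r=tri(cen);print("knob",K.round(4),np.round(r,4))
a=np.radians(3.1);d=np.array([np.sin(.6109)*np.cos(a),np.sin(.6109)*np.sin(a),np.cos(.6109)])
up=np.array([-np.cos(.6109)*np.cos(a),-np.cos(.6109)*np.sin(a),np.sin(.6109)])
for nm,u,v in(("ytop",xm,yt),("ybot",xb,yb)):
    for off in(.011,0):
        o,e=ray(c,u,v);P=K+up*off;t=((P-o)@up)/(e@up);print(nm,off,"s-s_knob",(o+t*e-P)@d)
E
python3 m.py
```

```text
15.4167 [0.4859 0.2087 0.2698]
w red [316  46  24  29 549] [327.4  60.2] yel [314  90] [338 167]
widths [np.int64(1), np.int64(25), np.int64(24), np.int64(24), np.int64(24), np.int64(23), np.int64(21), np.int64(20), np.int64(19), np.int64(17)]
s red [371 229   8   7  41] [374.2 231.6] yel [380 231] [401 244]
d red [257 131   5   4  17] [258.9 132.6] yel [238 143] [258 189]
knob [0.5921 0.2099 0.1834] [0.0006 0.0007 0.0001]
ytop 0.011 s-s_knob -0.021116280111666004
ytop 0 s-s_knob -0.03663657857205648
ybot 0.011 s-s_knob -0.17045593703673345
ybot 0 s-s_knob -0.19576473056048727
```

>>> move_arm(targets="0.85 0 0 0; 0.85 0 0 0; 0.85 0 0 0; 0.75 0 0 0; 0 0 -0.9 0; 0 0 -0.9 0; 0 0 -0.9 0; 0 0 -0.9 0; 0 0 -0.9 0; 0 0 -0.7 0")

```text
time_s: 16.4
tcp_pos: [0.5679, 0.208, 0.1377]
ee_rot: [[0.999, 0.053, -0.003], [0.053, -0.999, -0.001], [-0.003, 0.001, -1.0]]
wrist_force: [-0.9, 0.1, 0.4]
gripper_width: 0.69
gripper_force: 0.0
```

>>> move_arm(targets="0 0 -0.3 0; 0 0 0 0; 0 0 0 0; 0 0 0 0; 0 0 0 0; 0 0 0 0; 0 0 0 0; 0 0 0 0", gripper=26)

```text
time_s: 17.07
tcp_pos: [0.5684, 0.2088, 0.1335]
ee_rot: [[0.999, 0.054, 0.001], [0.054, -0.999, 0.001], [0.001, -0.001, -1.0]]
wrist_force: [-0.5, 0.0, -0.3]
gripper_width: 0.305
gripper_force: 0.0
```

```bash
python3 - <<'E'
from h import *
s=sense();print(np.round(s["tcp_pos"],4),s["gripper_width"],s["gripper_force"],np.round(s["wrist_force"],1))
c=cap("wrist");D=cap("side");S=cap("scene")
b=cv2.resize(D["image"][90:210,200:320],(360,360),interpolation=cv2.INTER_CUBIC)
a=cv2.resize(c["image"][100:400,160:480],(384,360));cv2.imwrite("pics/c7.png",np.hstack([a,b]))
g=np.array(s["tcp_pos"])+[0,0,.019]
for n,cc in(("w",c),("d",D)): print(n,"grasp",proj(cc,g),"axis pt",proj(cc,(.5694,.209,.1526)),"tcp",proj(cc,s["tcp_pos"]))
E
```

```text
[0.5684 0.2088 0.1335] 0.30515755869718997 0.0 [-0.5  0.  -0.3]
w grasp [322.23747216 254.72875418] axis pt [321.96914352 253.04029457] tcp [322.09894741 240.71343536]
d grasp [253.96578489 146.37961099] axis pt [254.19817132 146.14855022] tcp [254.79995825 152.20348862]
```

View pics/c7.png

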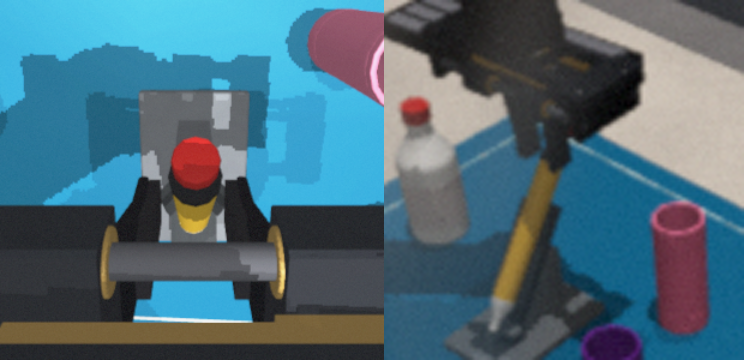

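Wrist crop: barrel centred between the pads at (321,253). Side crop: finger tips end near row 146, while the computed TCP is at row 152, so the pads bear a little high on the barrel. I'll go lower in small steps watching force, and shift slightly uphill.

>>> move_arm(targets="0.12 0 -0.06 0; 0 0 -0.08 0; 0 0 -0.08 0; 0 0 -0.06 0; 0 0 0 0; 0 0 0 0")

```text
time_s: 17.72
tcp_pos: [0.5711, 0.2086, 0.1256]
ee_rot: [[0.999, 0.054, -0.0], [0.054, -0.999, -0.0], [-0.0, 0.0, -1.0]]
wrist_force: [-0.8, -0.3, -0.2]
gripper_width: 0.296
gripper_force: 0.0
```

>>> move_arm(targets="0 0 0 0; 0 0 0 0; 0 0 0 0; 0 0 0 0; 0 0 0 0", gripper=20)

```text
time_s: 18.13
tcp_pos: [0.5711, 0.2083, 0.126]
ee_rot: [[0.999, 0.054, -0.0], [0.054, -0.999, -0.001], [-0.0, 0.001, -1.0]]
wrist_force: [-1.6, -1.4, 1.3]
gripper_width: 0.239
gripper_force: 27.4
```

>>> move_arm(targets="0 0 0 0; 0 0 0 0; 0 0 0 0; 0 0 0 0; 0 0 0 0; 0 0 0 0", gripper=10)

```text
time_s: 18.63
tcp_pos: [0.5712, 0.2085, 0.126]
ee_rot: [[0.999, 0.054, 0.0], [0.054, -0.999, -0.0], [0.0, 0.0, -1.0]]
wrist_force: [0.1, -2.2, 1.0]
gripper_width: 0.237
gripper_force: 30.0
```

>>> move_arm(targets="0 0 0.1 0; 0 0 0.15 0; 0 0 0.2 0; 0 0 0.2 0; 0 0 0.3 0; 0 0 0.3 0; 0 0 0.4 0; 0 0 0.4 0; 0 0 0.4 0; 0 0 0 0")

```text
time_s: 19.47
tcp_pos: [0.5727, 0.2094, 0.1905]
ee_rot: [[0.999, 0.054, 0.005], [0.054, -0.999, 0.002], [0.005, -0.002, -1.0]]
wrist_force: [0.5, 0.4, -0.4]
gripper_width: 0.238
gripper_force: 30.0
```

```bash
python3 axis.py; python3 - <<'E'
from h import *
s=sense();print(s["gripper_width"],s["gripper_force"])
E
```

```text
[('scene', array([380., 233.]), array([385, 223,  12,   9,  53], dtype=int32)), ('side', array([255., 143.]), array([234, 123,  20,  49, 308], dtype=int32))]
t 19.4667 tcp [0.5727 0.2094 0.1905] axis@grasp-tcp [-0.0029  0.003   0.019 ] dir [0.557 0.014 0.831] tilt 33.8 yaw 1.4
tip if s=157: [0.4824 0.2102 0.0791]
0.23863513820311377 29.99988555908203
```

```bash
cat > knob.py <<'E'
from h import *
def knob():
    s=sense();p=np.array(s["tcp_pos"]);rs=[]
    for n in("wrist","scene","side"):
        c=cap(n);h=cv2.cvtColor(c["image"],cv2.COLOR_BGR2HSV)
        r=cv2.inRange(h,(0,150,50),(6,255,255))|cv2.inRange(h,(170,150,50),(180,255,255))
        u=proj(c,p+[.02,0,.04]);R=90 if n=="wrist" else 25
        k,l,st,ce=cv2.connectedComponentsWithStats(r)
        ok=[i for i in range(1,k) if st[i,4]>=6 and np.linalg.norm(ce[i]-u)<R]
        if not ok: print(n,"none",u.round()); continue
        i=max(ok,key=lambda i:st[i,4]);print(n,u.round(),st[i],ce[i].round(1));rs.append(ray(c,*ce[i]))
    if len(rs)>1:
        K,r=tri(rs);print("tcp",p.round(4),"knob-tcp",(K-p).round(4),"res",np.round(r,4))
if __name__=="__main__": knob()
E
python3 knob.py
```

```text
wrist [325. 235.] [ 299  228   43   46 1526] [320.3 250.3]
scene [376. 221.] [374 214   7   8  40] [376.9 217.6]
side none [257. 118.]
tcp [0.5713 0.2088 0.1878] knob-tcp [0.021  0.0021 0.0583] res [0.0003 0.0003]
```

```bash
python3 - <<'E'
from h import *
c=capture("wrist");H=np.linalg.inv(np.array(c["hand_eye"]))
def pr(p):
    q=H@np.r_[p,1];return (round(c["cx"]+c["fx"]*q[0]/-q[2],1),round(c["cy"]+c["fy"]*q[1]/q[2],1))
for z in(0,-.01,-.02,-.03):
  print(z,[pr((x,y,z)) for x in(.0,.0095) for y in(-.03,.03)],"w1:",[pr((.0095,y,z)) for y in(-.0435,.0435)])
E
```

```text
0 [(np.float64(271.2), np.float64(240.7)), (np.float64(373.0), np.float64(240.7)), (np.float64(270.5), np.float64(225.6)), (np.float64(373.7), np.float64(225.7))] w1: [(np.float64(247.3), np.float64(225.6)), (np.float64(397.0), np.float64(225.7))]
-0.01 [(np.float64(268.9), np.float64(247.8)), (np.float64(375.5), np.float64(247.8)), (np.float64(268.1), np.float64(232.0)), (np.float64(376.3), np.float64(232.1))] w1: [(np.float64(243.8), np.float64(232.0)), (np.float64(400.7), np.float64(232.1))]
-0.02 [(np.float64(266.3), np.float64(255.5)), (np.float64(378.3), np.float64(255.6)), (np.float64(265.4), np.float64(239.2)), (np.float64(379.2), np.float64(239.2))] w1: [(np.float64(239.9), np.float64(239.1)), (np.float64(404.8), np.float64(239.2))]
-0.03 [(np.float64(263.4), np.float64(264.1)), (np.float64(381.3), np.float64(264.2)), (np.float64(262.5), np.float64(247.0)), (np.float64(382.3), np.float64(247.1))] w1: [(np.float64(235.5), np.float64(247.0)), (np.float64(409.3), np.float64(247.1))]
```

```bash
python3 - <<'E'
from h import *
c=capture("wrist");H=np.linalg.inv(np.array(c["hand_eye"]))
def pr(p):
    q=H@np.r_[p,1];return np.round((c["cx"]+c["fx"]*q[0]/-q[2],c["cy"]+c["fy"]*q[1]/q[2]),0)
for z in(-.05,-.07,-.085,-.1): print(z,pr((.0375,-.03,z)),pr((.0375,-.095,z)),pr((0,0.,z)))
im=cv2.imread("pics/w4.png");g=cv2.cvtColor(im,cv2.COLOR_BGR2GRAY)
# dark finger extents by row (opening 60)
for r in range(240,300,6):
    d=g[r]<60;L=np.flatnonzero(d[200:320])+200;Rr=np.flatnonzero(d[320:450])+320
    print(r,(L.min(),L.max()) if len(L) else None,(Rr.min(),Rr.max()) if len(Rr) else None)
print([ (x,int(np.flatnonzero(g[220:,x]<60)[0])+220) for x in(20,80,140,180,300,340,480,520,560)])
E
```

```text
-0.05 [252. 206.] [ 98. 206.] [323. 284.]
-0.07 [242. 222.] [ 66. 222.] [323. 310.]
-0.085 [232. 238.] [ 35. 238.] [323. 334.]
-0.1 [220. 259.] [ -5. 259.] [323. 365.]
240 None None
246 None None
252 (np.int64(240), np.int64(259)) (np.int64(381), np.int64(400))
258 (np.int64(237), np.int64(260)) (np.int64(381), np.int64(402))
264 (np.int64(234), np.int64(260)) (np.int64(380), np.int64(406))
270 (np.int64(230), np.int64(260)) (np.int64(380), np.int64(410))
276 (np.int64(225), np.int64(260)) (np.int64(380), np.int64(449))
282 (np.int64(219), np.int64(261)) (np.int64(380), np.int64(449))
288 (np.int64(213), np.int64(259)) (np.int64(381), np.int64(449))
294 (np.int64(207), np.int64(258)) (np.int64(383), np.int64(444))
[(20, 269), (80, 282), (140, 272), (180, 272), (300, 303), (340, 303), (480, 220), (520, 272), (560, 281)]
```

Pixel check: finger inner edges are 120 px apart at a 60 mm opening, so the tips are about 30 mm behind the reported TCP. That makes the present hold an edge grip. I'll set the sucker back in its trough and regrasp 22 mm deeper.

>>> move_arm(targets="0 0 -0.4 0; 0 0 -0.4 0; 0 0 -0.4 0; 0 0 -0.4 0; 0 0 -0.3 0; 0 0 -0.2 0; 0 0 -0.15 0; 0 0 -0.1 0; 0 0 0 0; 0 0 0 0")

```text
time_s: 20.65
tcp_pos: [0.5713, 0.2087, 0.1286]
ee_rot: [[0.999, 0.054, 0.0], [0.054, -0.999, -0.0], [0.0, 0.0, -1.0]]
wrist_force: [-0.1, -0.6, 0.1]
gripper_width: 0.241
gripper_force: 30.0
```

>>> move_arm(targets="0 0 -0.06 0; 0 0 0 0; 0 0 0 0")

```text
time_s: 20.9
tcp_pos: [0.5713, 0.2086, 0.1273]
ee_rot: [[0.999, 0.054, 0.001], [0.054, -0.999, 0.0], [0.001, -0.0, -1.0]]
wrist_force: [0.4, -0.2, 0.0]
gripper_width: 0.238
gripper_force: 30.0
```

>>> move_arm(targets="0 0 -0.05 0; 0 0 0 0; 0 0 0 0")

```text
time_s: 21.15
tcp_pos: [0.5713, 0.2086, 0.1259]
ee_rot: [[0.999, 0.054, 0.0], [0.054, -0.999, -0.0], [0.0, 0.0, -1.0]]
wrist_force: [-0.0, -1.8, 0.8]
gripper_width: 0.236
gripper_force: 30.0
```

>>> move_arm(targets="0 0 0 0; 0 0 0 0; 0 0 0 0; 0 0 0 0; 0 0 0 0; 0 0 0 0", gripper=44)

```text
time_s: 21.65
tcp_pos: [0.5712, 0.2088, 0.1256]
ee_rot: [[0.999, 0.054, 0.0], [0.054, -0.999, 0.0], [0.0, -0.0, -1.0]]
wrist_force: [-0.2, -0.2, 0.4]
gripper_width: 0.496
gripper_force: 0.0
```

```bash
python3 knob.py; python3 axis.py
```

```text
wrist [325. 235.] [ 301  225   43   46 1517] [321.9 247.3]
scene [374. 235.] [371 229   7   7  37] [373.9 232. ]
side none [260. 139.]
tcp [0.5712 0.2088 0.1256] knob-tcp [0.0227 0.0016 0.0588] res [0.0003 0.0003]
[('scene', array([378., 246.]), array([380, 237,   4,   3,   7], dtype=int32)), ('side', array([257., 163.]), array([237, 143,  21,  47, 347], dtype=int32))]
t 21.8 tcp [0.5712 0.2087 0.1256] axis@grasp-tcp [0.0014 0.0051 0.019 ] dir [0.634 0.058 0.771] tilt 39.6 yaw 5.2
tip if s=157: [0.473  0.2047 0.0236]
```

>>> move_arm(targets="0 0.02 -0.15 0; 0 0 -0.2 0; 0 0 -0.2 0; 0 0 -0.15 0; 0 0 -0.15 0; 0 0 0 0; 0 0 0 0")

```text
time_s: 22.48
tcp_pos: [0.5711, 0.2091, 0.104]
ee_rot: [[0.999, 0.054, -0.001], [0.054, -0.999, -0.001], [-0.001, 0.0, -1.0]]
wrist_force: [-0.2, 0.0, -0.7]
gripper_width: 0.504
gripper_force: 0.0
```

>>> move_arm(targets="0 0 0 0; 0 0 0 0; 0 0 0 0; 0 0 0 0; 0 0 0 0; 0 0 0 0; 0 0 0 0; 0 0 0 0", gripper=12)

```text
time_s: 23.15
tcp_pos: [0.5712, 0.2087, 0.1047]
ee_rot: [[0.999, 0.054, 0.0], [0.054, -0.999, -0.001], [-0.0, 0.001, -1.0]]
wrist_force: [0.2, -2.6, 2.6]
gripper_width: 0.244
gripper_force: 30.0
```

>>> move_arm(targets="0 0 0.15 0; 0 0 0.3 0; 0 0 0.4 0; 0 0 0.5 0; 0 0 0.6 0; 0 0 0.7 0; 0 0 0.8 0; 0 0 0.8 0; 0 0 0.8 0; 0 0 0.5 0")

```text
time_s: 23.98
tcp_pos: [0.5721, 0.2099, 0.2468]
ee_rot: [[0.999, 0.054, 0.005], [0.054, -0.999, 0.003], [0.005, -0.002, -1.0]]
wrist_force: [1.2, -0.3, -1.5]
gripper_width: 0.245
gripper_force: 30.0
```

>>> move_arm(targets="0 -0.2 0 0; 0.1 -0.4 0 0; 0.1 -0.6 0 0; 0.1 -0.7 0 0; 0.1 -0.7 0 0; 0.1 -0.7 0 0; 0.1 -0.7 0 0; 0.1 -0.7 0 0; 0.1 -0.7 0 0; 0.1 -0.7 0 0")

```text
time_s: 24.82
tcp_pos: [0.5928, 0.0542, 0.2415]
ee_rot: [[0.999, 0.052, -0.003], [0.052, -0.999, -0.001], [-0.003, 0.001, -1.0]]
wrist_force: [0.5, 0.4, -0.8]
gripper_width: 0.241
gripper_force: 30.0
```

>>> move_arm(targets="0.1 -0.7 0 0; 0.1 -0.7 0 0; 0.1 -0.7 0 0; 0.1 -0.7 0 0; 0.1 -0.7 0 0; 0.1 -0.7 0 0; 0.1 -0.7 0 0; 0.1 -0.7 0 0; 0.1 -0.7 0 0; 0.1 -0.7 0 0")

```text
time_s: 25.65
tcp_pos: [0.6174, -0.1206, 0.2414]
ee_rot: [[0.999, 0.052, -0.003], [0.052, -0.999, 0.0], [-0.003, -0.0, -1.0]]
wrist_force: [0.2, 0.1, -1.5]
gripper_width: 0.246
gripper_force: 30.0
```

```bash
python3 knob.py; python3 axis.py
```

```text
wrist [325. 236.] [ 294  246   52   52 2015] [319.5 271.4]
scene [289. 127.] [285 115   5   6  12] [286.4 118. ]
side none [374. 139.]
tcp [ 0.6174 -0.1206  0.2414] knob-tcp [0.0256 0.0027 0.0806] res [0.0021 0.0021]
[('scene', array([297., 143.]), array([270, 155,  14,  12, 134], dtype=int32)), ('side', array([367., 169.]), array([343, 136,  29,  60, 565], dtype=int32))]
t 25.8 tcp [ 0.6175 -0.1205  0.2414] axis@grasp-tcp [0.1068 0.0583 0.019 ] dir [0.776 0.176 0.606] tilt 52.7 yaw 12.8
tip if s=157: [ 0.6025 -0.0898  0.1653]
```

>>> move_arm(targets="0 -0.7 0 0; 0 -0.7 0 0; 0 -0.7 0 0; 0 -0.7 0 0; 0 -0.7 0 0; 0 -0.7 0 0; 0 -0.6 0 0; 0 -0.4 0 0; 0 0 0 0; 0 0 0 0")

```text
time_s: 26.73
tcp_pos: [0.6186, -0.2482, 0.2428]
ee_rot: [[0.999, 0.053, -0.0], [0.053, -0.999, 0.0], [-0.0, -0.0, -1.0]]
wrist_force: [0.4, 0.3, -0.8]
gripper_width: 0.242
gripper_force: 30.0
```

```bash
python3 - <<'E'
from h import *
s=sense();p=np.array(s["tcp_pos"]);print(p.round(4),np.round(s["wrist_force"],1))
D,S,c=cap("side","d9"),cap("scene","s9"),cap("wrist","w9")
T=p+[-.089,-.0044,-.080];d=np.array([.573,.031,.819])
for n,cc in(("d",D),("s",S),("w",c)): print(n,{k:proj(cc,T+d*k*.001).round(1).tolist() for k in(0,26,100,170,194)},"rim",proj(cc,(.5345,-.2555,.132)).round(1))
h=cv2.cvtColor(D["image"],cv2.COLOR_BGR2HSV);m=cv2.inRange(h,(17,110,50),(35,255,255))
u=proj(D,T+d*.1).astype(int);q=np.zeros_like(m);q[u[1]-70:u[1]+60,u[0]-35:u[0]+35]=255;m&=q
k,l,st,ce=cv2.connectedComponentsWithStats(m);i=1+st[1:,4].argmax();pts=np.argwhere(l==i)[:,::-1];print(st[i])
for v in range(pts[:,1].min(),pts[:,1].max()+1,6): a=pts[pts[:,1]==v][:,0];print(v,a.min(),a.max(),end=" | ")
print("\nnozzle rows (white px cols)")
for v in range(pts[:,1].max()-6,pts[:,1].max()+22,2):
    r=D["image"][v,u[0]-40:u[0]+30].astype(int);hs=h[v,u[0]-40:u[0]+30];w=np.flatnonzero((hs[:,1]<70)&(hs[:,2]>110))+u[0]-40;print(v,w.min() if len(w) else None,w.max() if len(w) else None,len(w),end=" | ")
E
```

```text
[ 0.6186 -0.2482  0.2428] [ 0.4  0.3 -0.8]
d {0: [392.4, 234.5], 26: [397.3, 223.0], 100: [411.6, 189.3], 170: [425.7, 156.3], 194: [430.6, 144.7]} rim [393.3 243.9]
s {0: [301.5, 115.4], 26: [297.0, 112.2], 100: [283.4, 102.3], 170: [269.3, 92.0], 194: [264.1, 88.3]} rim [300.  122.8]
w {0: [321.8, 297.9], 26: [321.9, 296.3], 100: [322.4, 289.8], 170: [323.3, 278.1], 194: [323.9, 271.3]} rim [325.  275.9]
[393 159  34  64 659]
159 418 422 | 165 416 426 | 171 414 424 | 177 412 421 | 183 409 419 | 189 406 416 | 195 404 413 | 201 401 411 | 207 399 408 | 213 396 405 | 219 393 403 | 
nozzle rows (white px cols)
216 414 440 11 | 218 417 440 8 | 220 392 440 3 | 222 392 425 6 | 224 392 429 11 | 226 392 433 10 | 228 392 398 7 | 230 392 440 6 | 232 391 394 4 | 234 390 405 6 | 236 390 397 7 | 238 385 414 14 | 240 383 418 11 | 242 383 423 14 |
```

The side profile matches the predicted sucker axis within about 1 px, and the tip sits over the bore. Lowering the nozzle into the rim.

>>> move_arm(targets="0 -0.1 -0.2 0; 0 0 -0.4 0; 0 0 -0.4 0; 0 0 -0.3 0; 0 0 -0.2 0; 0 0 -0.2 0; 0 0 -0.15 0; 0 0 -0.1 0; 0 0 0 0; 0 0 0 0")

```text
time_s: 27.72
tcp_pos: [0.6188, -0.2509, 0.1946]
ee_rot: [[0.999, 0.054, 0.0], [0.054, -0.999, -0.0], [0.0, 0.0, -1.0]]
wrist_force: [1.1, 0.4, -1.7]
gripper_width: 0.247
gripper_force: 30.0
```

>>> move_arm(targets="-0.15 0 0 0; -0.15 0 0 0; -0.15 0 0 0; -0.15 0 0 0; -0.1 0 0 0; -0.1 0 0 0; 0 0 0 0")

```text
time_s: 28.3
tcp_pos: [0.5998, -0.2509, 0.1957]
ee_rot: [[0.999, 0.054, 0.004], [0.054, -0.999, -0.001], [0.004, 0.001, -1.0]]
wrist_force: [2.6, 0.7, -0.3]
gripper_width: 0.24
gripper_force: 30.0
```

```bash
python3 knob.py
```

```text
wrist [325. 235.] [ 294  249   52   52 2007] [319.7 274.1]
scene [273. 109.] [270  98   3   4   8] [270.9  99.8]
side none [420. 185.]
tcp [ 0.5998 -0.2509  0.1957] knob-tcp [0.0228 0.0026 0.0783] res [0.0023 0.0023]
```

>>> move_arm(targets="-0.15 0 0 0; -0.15 0 0 0; -0.15 0 0 0; -0.15 0 0 0; -0.15 0 0 0; -0.15 0 0 0; 0 0 0 0")

```text
time_s: 29.03
tcp_pos: [0.5746, -0.2508, 0.194]
ee_rot: [[0.999, 0.053, -0.002], [0.053, -0.999, 0.001], [-0.002, -0.001, -1.0]]
wrist_force: [2.7, -1.0, 0.1]
gripper_width: 0.245
gripper_force: 30.0
```

```bash
python3 knob.py; python3 - <<'E'
from h import *
c=cap("wrist");D=cap("side");S=cap("scene")
for n,cc in(("s",S),("d",D)):
    u=proj(cc,(.5345,-.2555,.132)).astype(int);print(n,u)
    h=cv2.cvtColor(cc["image"],cv2.COLOR_BGR2HSV)
    y=cv2.inRange(h,(17,110,50),(35,255,255));y[:u[1]-110]=0;k,l,st,ce=cv2.connectedComponentsWithStats(y)
    for i in range(1,k):
        if st[i,4]>20 and abs(ce[i]-u).max()<90: print(" yel",st[i],ce[i].round(1))
E
```

```text
wrist [325. 236.] [ 294  270   52   32 1296] [319.5 288.1]
scene none [281. 106.]
side none [413. 192.]
s [299 122]
 yel [290 108  17  18 122] [298.7 116.7]
 yel [270 155  14  12 135] [276.8 160.4]
 yel [218 185   3  17  30] [219.4 193.2]
d [393 243]
 yel [429 160  15   7  56] [435.9 162.8]
 yel [413 169  16   8  33] [421.2 172.4]
 yel [385 191  28  60 578] [398.4 221. ]
 yel [437 202  33  30 106] [452.8 216.8]
 yel [401 242  16  16 199] [408.1 249.6]
```

>>> move_arm(targets="-0.15 0 0 0; -0.15 0 0 0; -0.15 0 0 0; -0.15 0 0 0; -0.15 0 0 0; -0.15 0 0 0; 0 0 0 0")

```text
time_s: 29.92
tcp_pos: [0.5524, -0.2508, 0.1943]
ee_rot: [[0.999, 0.053, -0.001], [0.053, -0.999, 0.0], [-0.001, -0.001, -1.0]]
wrist_force: [0.9, -0.8, 0.4]
gripper_width: 0.244
gripper_force: 30.0
```

```bash
cat > tilt.py <<'E'
from h import *
# barrel axis from the side and scene views near the sleeve: plane from each, intersected
s=sense();p=np.array(s["tcp_pos"]);pl=[]
for n in("side","scene"):
    c=cap(n,"t_"+n);h=cv2.cvtColor(c["image"],cv2.COLOR_BGR2HSV);m=cv2.inRange(h,(17,110,50),(35,255,255))
    a=proj(c,p+[0,0,-.01]);b=proj(c,(.5345,-.2555,.125));mid=(a+b)/2
    k,l,st,ce=cv2.connectedComponentsWithStats(m);ok=[i for i in range(1,k) if st[i,4]>15 and np.linalg.norm(ce[i]-mid)<25]
    if not ok: print(n,"none");continue
    i=max(ok,key=lambda i:st[i,4]);pts=np.argwhere(l==i)[:,::-1].astype(np.float32)
    x,y=pts.mean(0);vx,vy,_,_=cv2.fitLine(pts,cv2.DIST_L2,0,.01,.01).ravel();print(n,st[i],(x,y),"exp",mid.round())
    o,d1=ray(c,x-20*vx,y-20*vy);_,d2=ray(c,x+20*vx,y+20*vy);N=np.cross(d1,d2);N/=np.linalg.norm(N);pl.append((N,o))
    # tilt if lean is in the vertical plane with yaw 3 deg
    e=np.array([np.cos(.054),np.sin(.054),0]);ez=np.array([0,0,1.]);print("  tilt(yaw 3):",np.degrees(np.arctan2(-(N@ez),N@e)))
print("t",s["time_s"],p.round(4),np.round(s["wrist_force"],1),s["gripper_width"])
E
python3 tilt.py
```

```text
side [383 197  23  56 539] (np.float32(394.43784), np.float32(225.1781)) exp [396. 233.]
  tilt(yaw 3): 12.20001913674979
scene [295 106  13  21 121] (np.float32(301.38016), np.float32(116.14876)) exp [297. 119.]
  tilt(yaw 3): 14.574634344550589
t 29.9167 [ 0.5524 -0.2508  0.1943] [ 0.9 -0.8  0.4] 0.24369661692196404
```

>>> move_arm(targets="-0.05 -0.1 -0.1 0; -0.05 -0.08 -0.15 0; -0.05 0 -0.15 0; -0.05 0 -0.15 0; -0.05 0 -0.15 0; 0 0 -0.15 0; 0 0 -0.15 0; 0 0 0 0")

```text
time_s: 30.68
tcp_pos: [0.5467, -0.255, 0.1681]
ee_rot: [[0.999, 0.053, -0.002], [0.053, -0.999, 0.001], [-0.002, -0.001, -1.0]]
wrist_force: [1.5, 1.0, -1.7]
gripper_width: 0.244
gripper_force: 30.0
```

```bash
python3 tilt.py
```

```text
side [386 209  19  44 420] (np.float32(394.96667), np.float32(231.54524)) exp [395. 239.]
  tilt(yaw 3): 9.152414508161776
scene [296 112  10  14  88] (np.float32(300.625), np.float32(118.76136)) exp [298. 121.]
  tilt(yaw 3): 12.877508311895616
t 30.6833 [ 0.5467 -0.255   0.1681] [ 1.5  1.  -1.7] 0.24388684071105052
```

>>> move_arm(targets="-0.1 0 0 0; -0.1 0 0 0; -0.1 0 0 0; -0.1 0 0 0; 0 0 0 0; 0 0 0 0")

```text
time_s: 31.28
tcp_pos: [0.5375, -0.2555, 0.17]
ee_rot: [[0.999, 0.054, 0.001], [0.054, -0.999, -0.0], [0.001, 0.0, -1.0]]
wrist_force: [2.9, 0.5, 0.8]
gripper_width: 0.245
gripper_force: 30.0
```

```bash
python3 tilt.py
```

```text
side [385 211  17  43 402] (np.float32(393.39304), np.float32(233.07463)) exp [394. 240.]
  tilt(yaw 3): 4.515801672377882
scene [295 103  12  23 110] (np.float32(301.23636), np.float32(116.60909)) exp [299. 121.]
  tilt(yaw 3): 12.631074182702703
t 31.2833 [ 0.5375 -0.2555  0.17  ] [2.9 0.5 0.8] 0.24453063720152537
```

>>> move_arm(targets="0.12 0 0 0; 0.12 0 0 0; 0.12 0 0 0; 0.1 0 0 0; 0 0 -0.1 0; 0 0 -0.1 0; 0 0 0 0; 0 0 0 0")

```text
time_s: 32.05
tcp_pos: [0.5484, -0.2552, 0.1639]
ee_rot: [[0.999, 0.054, -0.001], [0.054, -0.999, 0.0], [-0.001, -0.0, -1.0]]
wrist_force: [1.0, 1.6, -0.4]
gripper_width: 0.246
gripper_force: 30.0
```

>>> move_arm(targets="0 0 -0.06 0; 0 0 -0.06 0; 0 0 0 0; 0 0 0 0")

```text
time_s: 32.38
tcp_pos: [0.5488, -0.2553, 0.1613]
ee_rot: [[0.999, 0.054, -0.0], [0.054, -0.999, 0.0], [-0.0, -0.0, -1.0]]
wrist_force: [-0.2, -0.8, -0.8]
gripper_width: 0.244
gripper_force: 30.0
```

>>> move_arm(targets="0 0 -0.06 0; 0 0 -0.05 0; 0 0 0 0; 0 0 0 0")

```text
time_s: 32.72
tcp_pos: [0.5491, -0.2554, 0.1588]
ee_rot: [[0.999, 0.054, 0.0], [0.054, -0.999, -0.0], [0.0, 0.0, -1.0]]
wrist_force: [-0.2, -0.1, -0.3]
gripper_width: 0.246
gripper_force: 30.0
```

>>> move_arm(targets="0 0 -0.06 0; 0 0 0 0; 0 0 0 0")

```text
time_s: 32.97
tcp_pos: [0.5498, -0.2556, 0.1584]
ee_rot: [[0.999, 0.054, 0.003], [0.054, -0.999, -0.001], [0.002, 0.001, -1.0]]
wrist_force: [0.9, 1.0, 6.4]
gripper_width: 0.245
gripper_force: 30.0
```

Contact at 0.1585, where the bottom is expected (6 N, no sideways force). Release gently.

>>> move_arm(targets="0 0 0.05 0; 0 0 0 0; 0 0 0 0; 0 0 0 0; 0 0 0 0; 0 0 0 0; 0 0 0 0; 0 0 0 0", gripper=60)

```text
time_s: 33.63
tcp_pos: [0.5489, -0.2553, 0.1583]
ee_rot: [[0.999, 0.054, -0.0], [0.054, -0.999, 0.0], [-0.0, -0.0, -1.0]]
wrist_force: [0.2, 0.2, 0.2]
gripper_width: 0.672
gripper_force: 0.0
```

>>> move_arm(targets="0 0 0.2 0; 0 0 0.4 0; 0 0 0.6 0; 0 0 0.8 0; 0 0 0.9 0; 0 0 0.9 0; 0 0 0.6 0; -0.5 0 0.3 0; -0.9 0 0 0; -0.9 0 0 0")

```text
time_s: 34.47
tcp_pos: [0.4906, -0.2552, 0.2765]
ee_rot: [[0.999, 0.054, 0.001], [0.054, -0.999, 0.0], [0.001, 0.0, -1.0]]
wrist_force: [-0.7, 0.5, 0.8]
gripper_width: 0.689
gripper_force: 0.0
```

>>> move_arm(targets="-0.9 0 0 0; -0.6 0 0 0; 0 0 0 0; 0 0 0 0")

```text
time_s: 34.8
tcp_pos: [0.4531, -0.2554, 0.2769]
ee_rot: [[0.999, 0.053, 0.002], [0.053, -0.999, -0.0], [0.002, 0.0, -1.0]]
wrist_force: [-0.2, 1.1, 0.4]
gripper_width: 0.692
gripper_force: 0.0
```

```bash
python3 - <<'E'
from h import *
s=sense();print(np.round(s["tcp_pos"],4),s["time_s"])
rs=[]
for n in("wrist","side","scene"):
    c=cap(n,"e_"+n);h=cv2.cvtColor(c["image"],cv2.COLOR_BGR2HSV)
    r=cv2.inRange(h,(0,150,50),(6,255,255))|cv2.inRange(h,(170,150,50),(180,255,255))
    u=proj(c,(.54,-.255,.246));k,l,st,ce=cv2.connectedComponentsWithStats(r)
    for i in range(1,k):
        if st[i,4]>8 and np.linalg.norm(ce[i]-u)<60: print(n,"red",st[i],ce[i].round(1),"exp",u.round()); rs.append(ray(c,*ce[i]))
    print(n,"rim exp",proj(c,(.5345,-.2555,.132)).round(1),"mug",proj(c,(.571,-.40,.09)).round())
if len(rs)>1: print(tri(rs))
E
```

```text
[ 0.4531 -0.2554  0.2769] 34.8
wrist rim exp [326.4  95. ] mug [472.  65.]
side red [409 193   7   6  30] [412.  195.6] exp [401. 202.]
side rim exp [393.3 243.9] mug [461. 282.]
scene red [282  99   6   6  26] [284.3 101.5] exp [297.  95.]
scene rim exp [300.  122.8] mug [269. 110.]
(array([ 0.57935208, -0.25706574,  0.23779713]), [np.float64(0.0008377869015157168), np.float64(0.0008377869015158121)])
```

```bash
python3 - <<'E'
from h import *
for n,ref,box in(("side","d9",(375,255,412,292)),("scene","s9",(288,128,312,158))):
    a=cv2.imread(f"pics/e_{n}.png");b=cv2.imread(f"pics/{ref}.png");x0,y0,x1,y1=box
    for nm,im in(("now",a),("before",b)):
        h=cv2.cvtColor(im[y0:y1,x0:x1],cv2.COLOR_BGR2HSV);m=cv2.inRange(h,(110,90,20),(130,255,255));q=np.argwhere(m);print(n,nm,len(q),q.mean(0).round(2) if len(q) else None)
o=cv2.imread("pics/side.png");e=cv2.imread("pics/e_side.png")
for nm,(x0,y0,x1,y1) in dict(mug=(428,262,485,325),cleaner=(203,120,230,172),spool=(322,183,348,212),pink=(288,155,310,180),purple=(264,196,290,246)).items():
    d=cv2.absdiff(o,e)[y0:y1,x0:x1].max(2);r=cv2.phaseCorrelate(cv2.cvtColor(o[y0:y1,x0:x1],6).astype(np.float32),cv2.cvtColor(e[y0:y1,x0:x1],6).astype(np.float32));print(nm,d.mean().round(1),np.round(r[0],2))
E
python3 - <<'E'
import sys;sys.path.insert(0,'.')
from h import *
rs=[]
for n in("side","scene"):
    c=cap(n);h=cv2.cvtColor(c["image"],cv2.COLOR_BGR2HSV);r=cv2.inRange(h,(0,150,50),(6,255,255))|cv2.inRange(h,(170,150,50),(180,255,255));u=proj(c,(.579,-.257,.238))
    k,l,st,ce=cv2.connectedComponentsWithStats(r);i=min(range(1,k),key=lambda i:np.linalg.norm(ce[i]-u)+(st[i,4]<8)*99);rs.append(ray(c,*ce[i]))
print(tri(rs)[0])
E
```

```text
side now 134 [16.71 15.31]
side before 139 [16.93 15.56]
scene now 68 [12.   12.41]
scene before 74 [11.91 12.35]
mug 23.2 [0.04 0.02]
cleaner 27.2 [ 0.44 -0.07]
spool 24.6 [0.56 0.  ]
pink 24.4 [-0.01  0.33]
purple 15.4 [0.78 0.11]
[ 0.57944501 -0.25698342  0.23739533]
```

```bash
python3 -c "from station import *; print(finish_job())"
```

```text
the job is handed in; nothing more can be done
None
```

The job is handed in: the sleeve is upright and fully home on the foot, the sucker stands tip-down at the bottom of it, leaning about 16° against the rim, after one missed grasp and one regrasp at the rest. The spool, bottle and mug show no clear movement in the side view.

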